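Find the rocking cover on a donated storage chest and press it home

ROBOT

A 6-joint arm with a two-finger parallel gripper is mounted at the origin on the work surface. World frame = base frame: x ahead of the robot, y to its left, z up, the work surface at z = 0. Lengths are in m, angles in degrees, forces in N, time in s.
With the tool pointing down it reaches from about 0.3 to 0.75 m from the base axis. Payload 8.5 kg.
Tool frame: the origin (TCP) lies at the very end of the fingers, on their centre line; the grasp point (between the pads) lies 19 mm behind it; y points along the fingers, z is the direction in which the jaws open and shut, and the axes are right-handed (so a half turn about y gives the same grasp; the last joint's range is limited). The gripper opens to 85 mm and grips with 20 to 120 N. Pads are 22 mm wide; open, the fingers measure 114 mm over their backs; the gripper's body (76 mm by 85 mm) begins 54 mm behind the grasp point. The pads swing forward as they close: fully open they stand 13 mm farther back than shut.
Start: joints at [-85.674, 21.807, 74.336, -0, 83.858, -12.336], TCP at [0.158, -0.527, 0.231] pointing down, gripper open.
Joint ranges: [-178.18, 178.18], [-50.72, 133.34], [12.68, 142.11], [-81.47, 261.47], [9.98, 163.14], [-165.26, 165.26]. Speed limits (degrees/s): [136.94, 136.94, 180, 180, 180, 180].

INTERFACE

Orientations are given as a 3x3 rotation matrix whose columns are the frame's x, y, z axes.
In Python, from rig import env gives the robot as it stands. The module is installed in compiled form; this text tells all that it offers.
- The arm moves only by the tool servo_tool, never from a script. Its argument "rows" is one flat list of numbers, 7 for each row, row after row: the opening, from 0 (shut) to 1 (fully open), then the shift along the world's x, y, z in m, then the turn, a rotation vector about the world's x, y, z in degrees. A call has 1 to 10 rows; each row shifts and turns the commanded pose from where the row before left it; what a row does not reach is not made up. A row lasts 1/12 s, in which the tool goes at most 41.7 mm and 7.16 degrees, less where a joint would pass 70% of its speed; a pose out of reach is approached as far as the arm can. A call with a gripper value outside its range is refused whole. The fingers move at their own pace and stop on an object; "force" is the grip in N (left out, the last holds). Time passes only in rows, so rows that do not move let the fingers close. It gives the time, the measured TCP pose, the force and the opening at its end, in the units of the state.
- env.observe(): the state, without advancing time (a new reading comes with each control period).
- env.get_image(name): name is "scene" or "top" or "wrist"; returns the picture (480x640x3 uint8, red, green, blue); there is no depth.
- env.camera_model(name): a dict with "camera_matrix" (3x3 intrinsics, pixels), "k1" (the pictures are not rectified: a ray, as slopes to the right and down, at radius r is drawn at 1 + k1 r^2 times it, then the intrinsics apply), "R" (3x3) and "t" (3): a world point X has camera coordinates R X + t; the wrist camera has in their place "mount" (4x4, takes a point from camera to tool coordinates, whose origin is the TCP and whose axes are the tool frame's). Camera axes: x right, y down, z forward; pixel columns grow to the right and rows downward; lengths in m; the calibration is good to about 2 mm. A picture is of the moment at which its call begins: read the wrist's pose just before it. camera_model takes no time and is no camera call.
- env.close_job(): hands the job in, once; it reports no verdict.
The state is a dict: "time_s": time; "q": joint angles; "qvel": joint speeds; "joint_efforts": joint torques, N m; "position": TCP position; "tool_rot": TCP orientation; "ft_force": force on the tool from outside, world axes, zero at the start; "wrist_torque": the same for the moment, N m; "grip_width": finger opening in m.
Only numpy, scipy, OpenCV 4.12 (cv2) and the standard library are available. Lean on these libraries where they do the work, as an engineer would, in place of code of your own. Each camera call takes 0.05 s, during which the arm holds its last target.

TASK

One of the four covers on the wooden storage chest is not seated, though they all look alike. Press lightly on the covers near a side, one after another, until you find the one that rocks under the finger; then press that cover down in the middle until it is fully home and lies level. Only push: do not lift any cover off, and leave the mug, jar, figurine and bowl alone.

Things in the scene. Friction and masses are not known exactly. Their poses are not given: they have to be found in the camera images.
- chest: Wooden storage chest, fixed to the table: 120 x 444 x 50 mm high (its x, y, z), with four square wells 96 x 96 mm in a row along y, at y = +162, +54, -54, -162 mm. Origin: centre of its underside, on the table; x points away from the robot, y to the left along the row. The wells are cut to uneven depths.
- cover_1: Cover, the leftmost seen from the robot (largest y). Four identical covers: wooden plate 92 x 92 x 16 mm, 2 mm play all round in its well, with a flat-topped round knob 26 mm across, 12 mm high in the middle; 0.1 kg. Origin: centre of the plate's underside, z up, sides along the chest's.
- cover_2: Cover, second from the left. As cover_1. At the start all four lie level at one height: underside 42, plate top 58, knob top 70 mm above the table. Three are firm: pressed anywhere they do not give.
- cover_3: Cover, third from the left. As cover_1. One of the four, any of them, rests on a 16 mm square stud hidden under its middle: about 1 N down on the plate near any side tips that side 5 mm down (0.13 rad), onto its ledge; let go, it tips back level. Over 20 N near a side may start to sink the stud.
- cover_4: Cover, the rightmost (smallest y). As cover_1. Pressed in the middle (on the knob), the unseated cover feels firm up to about 11 N; beyond that the stud gives way stiffly and the cover sinks 5 mm onto its ledge and stays there, level, 5 mm lower than its neighbours.
- mug: Bystander: white mug, 76 mm across, 85 mm high, handle on its +y side, beyond the chest. Origin: centre of its underside.
- jar: Bystander: green glass jar with a steel cap, 66 mm across, 90 mm high, off the chest's left end. Origin: centre of its underside.
- figurine: Bystander: small turned dark wood figurine, 56 mm across its foot, 104 mm high, off the chest's right end. Origin: centre of its underside.
- bowl: Bystander: blue ceramic bowl, 110 mm across, 50 mm high, beyond the chest. Origin: centre of its underside.
Mind the look-alikes: they are no part of the job. Leave any green or pink look-alike of the cover_2 alone.

How it is judged:
By the outcome, as a careful person would: the job done as asked, in the order asked, and still so for the second after the job is handed in, with the robot touching nothing.
It also fails if it takes over 45 s, if anything falls off the work surface, if the arm or the gripper's body presses on something with over 40 N, if the wrist force passes 120 N, or if a joint passes its speed limit or range.

## Working session

There is one attempt and no reset: what is moved stays moved. The work goes in short steps, Python scripts to look and compute and a tool call to move; the robot and the scene stay as the last step left them, time stands still between calls to the robot, and variables do not carry over. Pictures are saved under pics/ and viewed, and the job is handed in when it is done.

Besides the shell and the picture viewer there is one more tool, called as name(argument=value, ...) on one line, values as JSON. servo_tool: Moves the arm, as the interface text tells. Its arguments: {"type":"object","properties":{"rows":{"type":"array","items":{"type":"number"}},"force":{"type":"number"}},"required":["rows"]}

```bash
mkdir -p pics; python3 - <<'E'
from rig import env
import cv2
s=env.observe(); print(s)
for n in("scene","top"):
    cv2.imwrite(f"pics/{n}0.png",env.get_image(n)[:,:,::-1])
    print(env.camera_model(n))
print(env.camera_model("wrist"))
E
```

```text
{'time_s': 0.0, 'q': array([-8.56741687e+01,  2.18409395e+01,  7.43854580e+01,  2.14380657e-04,
        8.38580515e+01, -1.23334558e+01]), 'qvel': array([-0.03868722,  0.0038042 , -0.04897083,  0.02052714, -0.05099778,
        0.16061981]), 'joint_efforts': array([ 5.19797177e-04, -4.48466599e+01, -2.31278729e+01, -1.79306971e-04,
        4.75742723e-03,  2.41099855e-05]), 'position': array([ 0.15767106, -0.52660529,  0.23070811]), 'tool_rot': array([[-9.58026577e-01, -1.07465058e-04,  2.86679380e-01],
       [-2.86679223e-01,  1.46999334e-03, -9.58025502e-01],
       [-3.18462513e-04, -9.99998914e-01, -1.43910069e-03]]), 'ft_force': array([-0.62944069,  0.4574649 ,  0.17193741]), 'wrist_torque': array([-0.00982159,  0.00019985, -0.00028544]), 'grip_width': 0.085494706642637}
{'camera_matrix': array([[469.37007264,   0.        , 317.57880088],
       [  0.        , 469.37007264, 241.06717289],
       [  0.        ,   0.        ,   1.        ]]), 'k1': -0.050641911629837284, 'R': array([[-0.78675429,  0.61725514,  0.00371176],
       [ 0.50119088,  0.64230558, -0.57987174],
       [-0
[... 378 characters left out ...]
-01, -1.56284099e-04, -1.59859403e-01],
       [ 1.59810061e-01,  2.38982040e-02, -9.86858460e-01]]), 't': array([0.02806836, 0.58130149, 1.10798525])}
{'camera_matrix': array([[385.57730401,   0.        , 317.95327088],
       [  0.        , 385.57730401, 238.84196543],
       [  0.        ,   0.        ,   1.        ]]), 'k1': 0.026630496049888, 'mount': array([[ 1.45022383e-04,  9.60662672e-01,  2.77717860e-01,
        -7.04643055e-02],
       [-1.80870015e-04, -2.77717833e-01,  9.60662674e-01,
        -1.43011587e-01],
       [ 9.99999973e-01, -1.89548424e-04,  1.33479769e-04,
        -7.76068986e-04],
       [ 0.00000000e+00,  0.00000000e+00,  0.00000000e+00,
         1.00000000e+00]])}
```

View pics/top0.png

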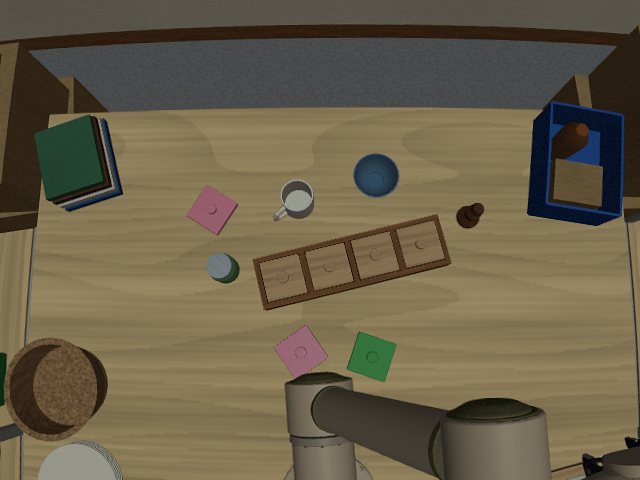

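View pics/scene0.png

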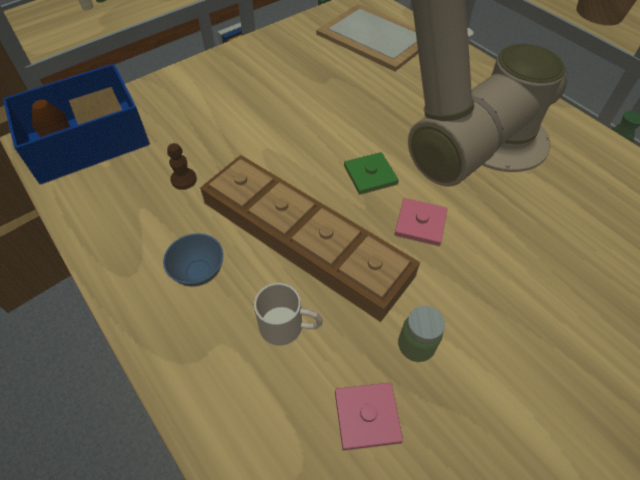

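The top view shows the chest tilted, with knobs at about (283,278), (329,267), (376,255) and (421,243). I'll enlarge it to read them more closely.

```bash
python3 - <<'E'
import cv2
a=cv2.imread("pics/top0.png")[205:315,245:460]
b=cv2.resize(a,None,fx=3.7,fy=3.7,interpolation=cv2.INTER_CUBIC); cv2.imwrite("pics/topc.png",b)
a=cv2.imread("pics/scene0.png")[145:325,190:430]
cv2.imwrite("pics/scenec.png",cv2.resize(a,None,fx=3.3,fy=3.3,interpolation=cv2.INTER_CUBIC))
E
```

```text
(no output)
```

View pics/topc.png

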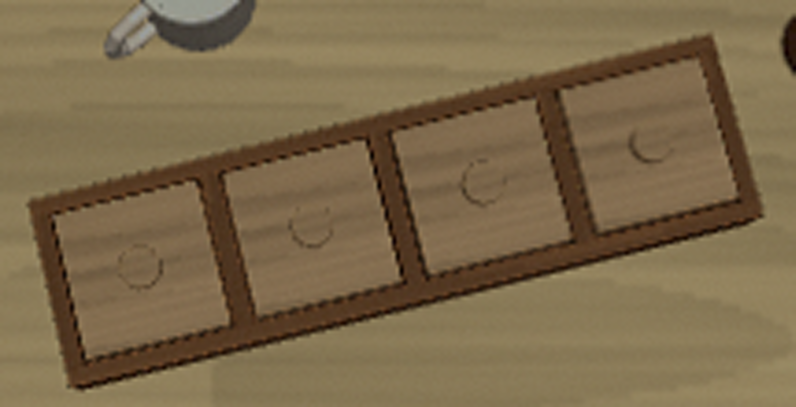

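View pics/scenec.png

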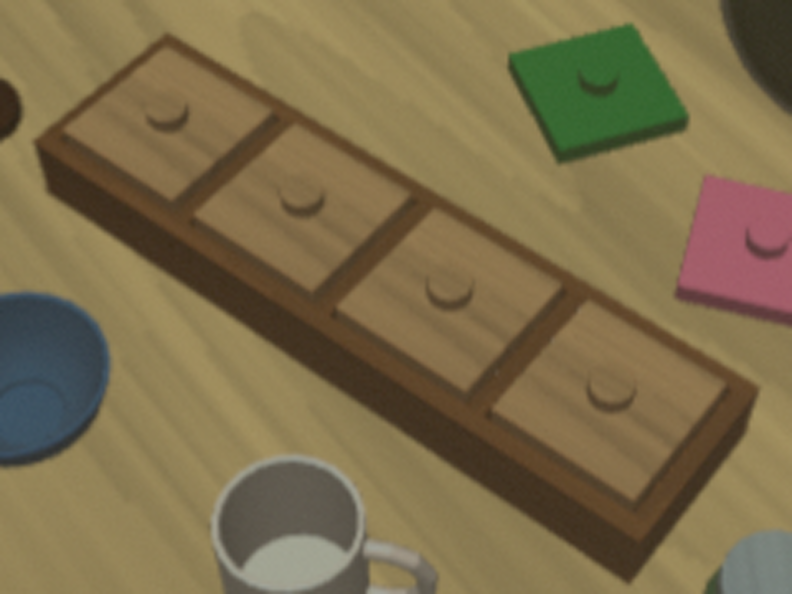

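```bash
cat > h.py <<'E'
import numpy as np
def proj(m,X):
    X=np.atleast_2d(X); c=X@np.array(m["R"]).T+m["t"]; s=c[:,:2]/c[:,2:]
    s=s*(1+m["k1"]*(s**2).sum(1,keepdims=True)); K=m["camera_matrix"]
    return s@K[:2,:2].T+K[:2,2]
E
python3 - <<'E'
from rig import env
from h import *
from scipy.optimize import least_squares
T,S=env.camera_model("top"),env.camera_model("scene")
yk=[.162,.054,-.054,-.162]
kn=[(0,y,.070) for y in yk]
rim=[(.06,.222,.05),(.06,-.222,.05),(-.06,-.222,.05),(-.06,.222,.05)]
pl=[(a,yk[i]+b,.058) for i in(0,3) for a,b in((.046,.046),(.046,-.046),(-.046,-.046),(-.046,.046))]
tp=np.array([(32,202),(712,38),(762,213),(74,382),(53,213),(198,180),(230,325),(86,360),(560,90),(700,55),(740,200),(596,234),(140,266),(311,225),(483,182),(652,143)])/3.7+[245,205]
sp=np.array([(632,545),(38,142),(168,36),(757,390),(167+443,382),(449,283),(302,192),(167,107)])/3.3+[190,145]
tX=np.array(rim+pl+kn); sX=np.array(rim+kn)
def W(p,X):
    c,s=np.cos(p[2]),np.sin(p[2]); return X@np.array([[c,s,0],[-s,c,0],[0,0,1]])+[p[0],p[1],0]
for ft,fs in((1,1),(1,0),(0,1)):
    f=lambda p:np.r_[ft*(proj(T,W(p,tX))-tp).ravel(),fs*(proj(S,W(p,sX))-sp).ravel()]
    r=least_squares(f,[.45,0,.2],loss="soft_l1"); print(r.x,np.degrees(r.x[2]),np.sqrt((f(r.x)**2).mean()))
    if ft and fs: p=r.x; print(np.round(f(p).reshape(-1,2),1).tolist())
print(W(p,np.array(kn)))
for d in(.034,-.034): print(d,W(p,np.array([(d,y,.058) for y in yk])))
E
```

```text
[ 0.54522718 -0.053649    0.23715556] 13.588012740694857 1.3271192075773648
[[-1.9, -1.3], [-0.1, -1.2], [0.3, 1.1], [-2.0, 0.9], [-0.8, -0.3], [-1.0, -0.7], [-0.4, -0.7], [-1.1, -0.8], [-0.7, 0.3], [-0.2, 0.6], [-0.3, -0.3], [-0.1, -0.0], [-0.9, -0.3], [-0.4, -0.3], [-0.4, 0.1], [-0.1, -0.4], [1.1, -2.6], [-2.2, -2.9], [-0.4, -3.5], [0.3, -2.5], [-0.4, -1.6], [-0.5, -2.4], [-0.6, -2.8], [-0.5, -2.7]]
[ 0.54476469 -0.0550043   0.24158829] 13.841989111475847 0.492907999492457
[ 0.54818991 -0.04883827  0.23620387] 13.533485024545737 0.5632477247557147
[[ 0.5071671   0.10381665  0.07      ]
 [ 0.53254049 -0.00116045  0.07      ]
 [ 0.55791387 -0.10613755  0.07      ]
 [ 0.58328726 -0.21111465  0.07      ]]
0.034 [[ 0.54021545  0.11180456  0.058     ]
 [ 0.56558883  0.00682746  0.058     ]
 [ 0.59096222 -0.09814963  0.058     ]
 [ 0.61633561 -0.20312673  0.058     ]]
-0.034 [[ 0.47411876  0.09582873  0.058     ]
 [ 0.49949214 -0.00914837  0.058     ]
 [ 0.52486553 -0.11412547  0.058     ]
 [ 0.55023891 -0.21910257  0.058     ]]
```

servo_tool(rows=[0,0.029,0.0235,-0.002,0,0,-0.2,0,0.029,0.0235,-0.002,0,0,-0.2,0,0.029,0.0235,-0.002,0,0,-0.2,0,0.029,0.0235,-0.002,0,0,-0.2,0,0.029,0.0235,-0.002,0,0,-0.2,0,0.029,0.0235,-0.002,0,0,-0.2,0,0.029,0.0235,-0.002,0,0,-0.2,0,0.029,0.0235,-0.002,0,0,-0.2,0,0.029,0.0235,-0.002,0,0,-0.2,0,0.029,0.0235,-0.002,0,0,-0.2], force=40)

```text
time_s: 0.93
position: [0.4488, -0.2903, 0.211]
tool_rot: [[-0.967, -0.0, 0.253], [-0.253, 0.0, -0.967], [0.0, -1.0, -0.0]]
ft_force: [0.2, -1.0, 0.1]
grip_width: 0.0001
```

servo_tool(rows=[0,0.029,0.0235,-0.002,0,0,-0.2,0,0.029,0.0235,-0.002,0,0,-0.2,0,0.029,0.0235,-0.002,0,0,-0.2,0,0.015,0.0,-0.002,0,0,-0.3,0,0,0,0,0,0,0,0,0,0,0,0,0,0,0,0,0,0,0,0,0])

```text
time_s: 1.52
position: [0.5489, -0.2218, 0.2031]
tool_rot: [[-0.971, -0.001, 0.237], [-0.237, 0.0, -0.971], [0.001, -1.0, -0.0]]
ft_force: [-0.3, 0.0, -0.4]
grip_width: -0.0001
```

```bash
python3 - <<'E'
from rig import env
import cv2,numpy as np
s=env.observe(); print(s["time_s"],s["position"],s["tool_rot"],s["ft_force"],s["grip_width"])
cv2.imwrite("pics/w1.png",env.get_image("wrist")[:,:,::-1])
np.savez("w1.npz",p=s["position"],R=s["tool_rot"])
E
```

```text
1.5167 [ 0.54889982 -0.22181397  0.20312392] [[-9.71436915e-01 -8.27390618e-04  2.37296514e-01]
 [-2.37296804e-01  2.70097792e-04 -9.71437159e-01]
 [ 7.39664727e-04 -9.99999621e-01 -4.58720115e-04]] [-0.31793153  0.02728656 -0.35569242] -6.004980716691839e-05
```

View pics/w1.png

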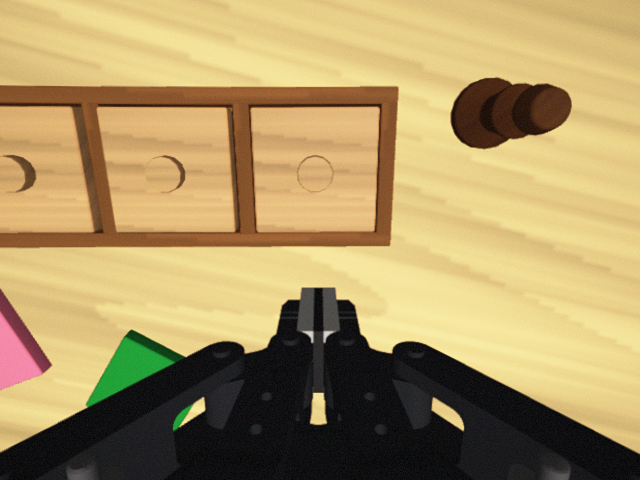

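The wrist view shows cover 4's knob at (315,174) and its plate corners near (250,106), (380,106), (377,232) and (256,234). Cover 3's knob is partly visible. The figurine is clear, at top right.

```bash
python3 - <<'E'
from rig import env
import numpy as np,cv2
m=env.camera_model("wrist"); d=np.load("w1.npz")
K=m["camera_matrix"];M=m["mount"]
def px2w(uv,z):
    s=cv2.undistortPoints(np.array([[uv]],float),K,np.array([m["k1"],0,0,0.]))[0,0]
    o=d["R"]@M[:3,3]+d["p"]; v=d["R"]@(M[:3,:3]@np.r_[s,1]); return o+v*(z-o[2])/v[2]
print("k4",px2w((315,174),.07)); print("k3",px2w((166,174),.07))
c=[px2w(u,.058) for u in((250,106),(380,106),(377,232),(256,234))]; print(c,np.mean(c,0))
print("rim",[px2w(u,.05) for u in((397,88),(391,244),(0,87),(0,244))])
E
```

```text
k4 [ 0.58557104 -0.20988549  0.07      ]
k3 [ 0.56038292 -0.10750486  0.07      ]
[array([ 0.61943542, -0.15447691,  0.058     ]), array([ 0.6411745 , -0.24348218,  0.058     ]), array([ 0.55228642, -0.2671755 ,  0.058     ]), array([ 0.52850961, -0.17657389,  0.058     ])] [ 0.58535149 -0.21042712  0.058     ]
rim [array([ 0.6562992 , -0.25293038,  0.05      ]), array([ 0.54355835, -0.28258522,  0.05      ]), array([0.58888832, 0.0192687 , 0.05      ]), array([0.47022181, 0.01801683, 0.05      ])]
```

servo_tool(rows=[0,0.003,0.004,-0.03,0,0,0,0,0,0,-0.035,0,0,0,0,0,0,-0.035,0,0,0,0,0,0,-0.025,0,0,0,0,0,0,-0.012,0,0,0,0,0,0,0,0,0,0,0,0,0,0,0,0,0,0,0,0,0,0,0,0])

```text
time_s: 2.23
position: [0.5529, -0.2182, 0.0678]
tool_rot: [[-0.971, 0.002, 0.237], [-0.237, -0.001, -0.971], [-0.002, -1.0, 0.002]]
ft_force: [-0.0, -0.2, 0.3]
grip_width: 0.0003
```

servo_tool(rows=[0,0,0,-0.004,0,0,0,0,0,0,-0.002,0,0,0,0,0,0,0,0,0,0,0,0,0,0,0,0,0])

```text
time_s: 2.57
position: [0.5527, -0.2174, 0.0606]
tool_rot: [[-0.971, 0.0, 0.238], [-0.238, -0.0, -0.971], [-0.0, -1.0, 0.0]]
ft_force: [0.0, 0.4, 0.5]
grip_width: -0.0003
```

servo_tool(rows=[0,0,0,-0.001,0,0,0,0,0,0,0,0,0,0])

```text
time_s: 2.73
position: [0.5527, -0.2174, 0.0593]
tool_rot: [[-0.971, 0.0, 0.238], [-0.238, -0.0, -0.971], [-0.0, -1.0, 0.0]]
ft_force: [-0.2, -0.2, -0.5]
grip_width: 0.0001
```

servo_tool(rows=[0,0,0,-0.001,0,0,0,0,0,0,0,0,0,0])

```text
time_s: 2.9
position: [0.5527, -0.2173, 0.0582]
tool_rot: [[-0.971, -0.0, 0.238], [-0.238, 0.0, -0.971], [0.0, -1.0, -0.0]]
ft_force: [0.1, 0.3, -0.9]
grip_width: -0.0
```

servo_tool(rows=[0,0,0,-0.0005,0,0,0,0,0,0,0,0,0,0])

```text
time_s: 3.07
position: [0.5526, -0.2174, 0.0578]
tool_rot: [[-0.971, -0.0, 0.238], [-0.238, 0.0, -0.971], [0.0, -1.0, -0.0]]
ft_force: [-1.6, -0.0, 1.0]
grip_width: -0.0001
```

servo_tool(rows=[0,0,0,-0.0005,0,0,0,0,0,0,0,0,0,0])

```text
time_s: 3.23
position: [0.5526, -0.2174, 0.0573]
tool_rot: [[-0.971, -0.0, 0.238], [-0.238, -0.0, -0.971], [0.0, -1.0, -0.0]]
ft_force: [-1.2, 0.0, 1.1]
grip_width: -0.0002
```

servo_tool(rows=[0,0,0,-0.0005,0,0,0,0,0,0,0,0,0,0])

```text
time_s: 3.4
position: [0.5526, -0.2174, 0.0568]
tool_rot: [[-0.971, -0.0, 0.238], [-0.238, -0.0, -0.971], [0.0, -1.0, -0.0]]
ft_force: [-0.3, 0.5, 2.7]
grip_width: 0.0001
```

servo_tool(rows=[0,0,0,-0.0005,0,0,0,0,0,0,0,0,0,0])

```text
time_s: 3.57
position: [0.5526, -0.2174, 0.0563]
tool_rot: [[-0.971, -0.0, 0.238], [-0.238, 0.0, -0.971], [0.0, -1.0, -0.0]]
ft_force: [-1.4, -0.7, 0.8]
grip_width: -0.0001
```

servo_tool(rows=[0,0,0,-0.0008,0,0,0,0,0,0,0,0,0,0])

```text
time_s: 3.73
position: [0.5527, -0.2175, 0.0556]
tool_rot: [[-0.971, -0.0, 0.238], [-0.238, -0.0, -0.971], [0.0, -1.0, 0.0]]
ft_force: [-2.3, -0.6, 2.7]
grip_width: -0.0001
```

servo_tool(rows=[0,0,0,-0.0007,0,0,0,0,0,0,0,0,0,0])

```text
time_s: 3.9
position: [0.5527, -0.2175, 0.0554]
tool_rot: [[-0.971, 0.0, 0.238], [-0.238, -0.0, -0.971], [-0.0, -1.0, 0.0]]
ft_force: [-2.1, -0.7, 6.9]
grip_width: 0.0
```

```bash
python3 - <<'E'
from rig import env
import cv2,numpy as np
s=env.observe(); print(s["time_s"],s["position"],s["ft_force"],s["wrist_torque"])
cv2.imwrite("pics/w2.png",env.get_image("wrist")[:,:,::-1])
a=env.get_image("scene")[:,:,::-1][120:300,180:420]
cv2.imwrite("pics/s2.png",cv2.resize(a,None,fx=3.3,fy=3.3,interpolation=cv2.INTER_CUBIC))
E
```

```text
3.9 [ 0.55271622 -0.21748814  0.05539391] [-2.06394713 -0.7065925   6.92673663] [0.05916123 0.57041802 0.02147382]
```

View pics/w2.png

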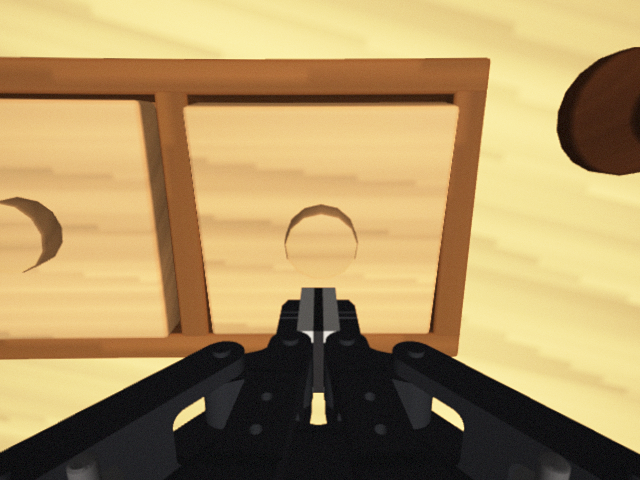

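View pics/s2.png

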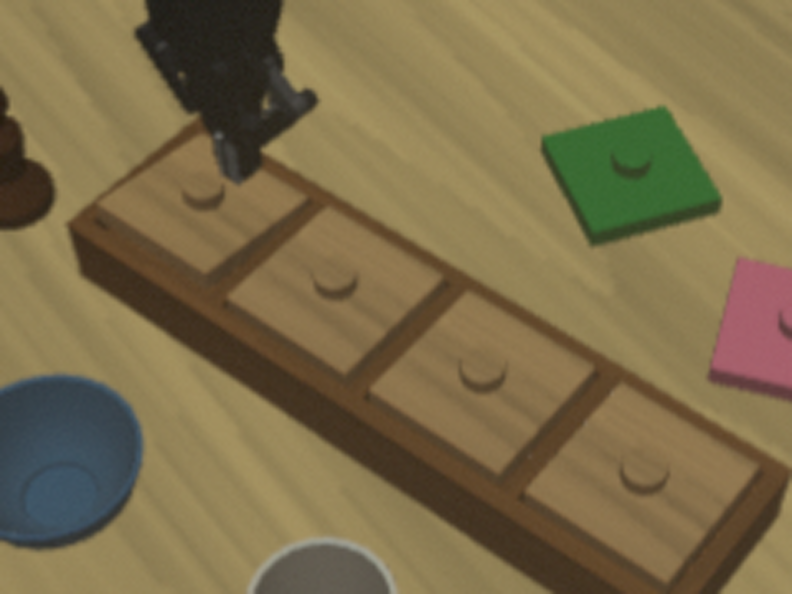

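Cover 4 rocks. Its near side sank about 3 mm at roughly 1–3 N and only then met resistance, and the wrist view shows the plate tipped toward the finger. I'll release it, then centre over the knob.

servo_tool(rows=[0,0,0,0.003,0,0,0,0,0,0,0.012,0,0,0,0,0,0,0.02,0,0,0,0,0.016,0.0035,0.01,0,0,0,0,0.016,0.0035,0,0,0,0,0,0,0,0,0,0,0,0,0,0,0,0,0,0,0,0,0,0,0,0,0])

```text
time_s: 4.67
position: [0.584, -0.2102, 0.0992]
tool_rot: [[-0.971, -0.001, 0.238], [-0.238, 0.001, -0.971], [0.001, -1.0, -0.001]]
ft_force: [-0.1, -0.5, 0.4]
grip_width: -0.0003
```

```bash
python3 - <<'E'
from rig import env
import cv2,numpy as np
s=env.observe(); print(s["time_s"],s["position"],s["ft_force"])
cv2.imwrite("pics/w3.png",env.get_image("wrist")[:,:,::-1])
p=np.array(s["position"]);R=s["tool_rot"]
m=env.camera_model("wrist");K=m["camera_matrix"];M=m["mount"]
for X in([.585,-.21,.07],p):
    c=M[:3,:3].T@(R.T@(np.array(X)-p)-M[:3,3]); print(K[:2,:2]@(c[:2]/c[2])+K[:2,2])
E
```

```text
4.6667 [ 0.5840288  -0.21020997  0.09916611] [-0.14234829 -0.45065803  0.37637508]
[319.6455904  278.21180525]
[319.81675866 307.4806868 ]
```

View pics/w3.png

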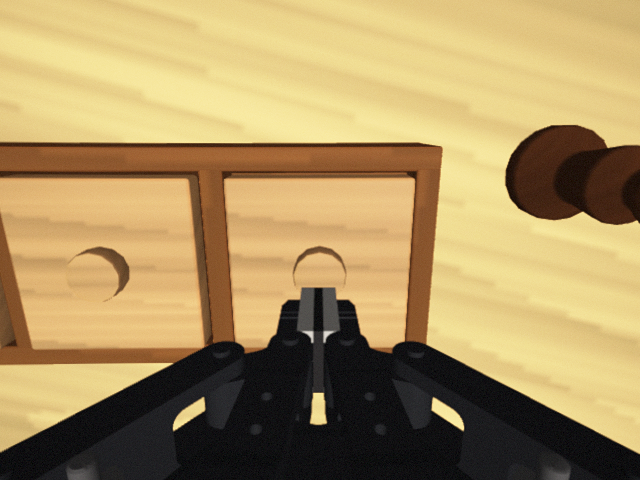

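Cover 4 is level again, and its knob is centred at about column 319 under the finger. Descending.

servo_tool(rows=[0,0.001,0,-0.012,0,0,0,0,0,0,-0.01,0,0,0,0,0,0,-0.005,0,0,0,0,0,0,-0.001,0,0,0,0,0,0,0,0,0,0,0,0,0,0,0,0,0])

```text
time_s: 5.22
position: [0.5857, -0.2105, 0.0721]
tool_rot: [[-0.971, 0.0, 0.238], [-0.238, -0.0, -0.971], [-0.0, -1.0, 0.0]]
ft_force: [0.4, 0.4, 0.3]
grip_width: -0.0001
```

servo_tool(rows=[0,0,0,-0.001,0,0,0,0,0,0,-0.0005,0,0,0,0,0,0,0,0,0,0])

```text
time_s: 5.47
position: [0.5857, -0.2104, 0.0705]
tool_rot: [[-0.971, 0.0, 0.238], [-0.238, -0.0, -0.971], [-0.0, -1.0, 0.0]]
ft_force: [-0.4, -0.5, -0.3]
grip_width: 0.0
```

servo_tool(rows=[0,0,0,-0.0005,0,0,0,0,0,0,-0.0005,0,0,0,0,0,0,0,0,0,0])

```text
time_s: 5.72
position: [0.5859, -0.2105, 0.0701]
tool_rot: [[-0.971, 0.001, 0.238], [-0.238, -0.001, -0.971], [-0.001, -1.0, 0.001]]
ft_force: [-0.9, 0.3, 5.7]
grip_width: -0.0001
```

Firm contact at z = 0.070, as expected on the knob. I'll press further in small steps.

servo_tool(rows=[0,0,0,-0.0005,0,0,0,0,0,0,-0.0005,0,0,0,0,0,0,0,0,0,0])

```text
time_s: 5.97
position: [0.586, -0.2105, 0.0696]
tool_rot: [[-0.971, 0.001, 0.238], [-0.238, -0.001, -0.971], [-0.001, -1.0, 0.001]]
ft_force: [-1.9, 0.7, 8.0]
grip_width: 0.0
```

servo_tool(rows=[0,0,0,-0.0005,0,0,0,0,0,0,-0.0005,0,0,0,0,0,0,0,0,0,0])

```text
time_s: 6.22
position: [0.586, -0.2105, 0.0687]
tool_rot: [[-0.971, 0.001, 0.238], [-0.238, -0.001, -0.971], [-0.001, -1.0, 0.001]]
ft_force: [-1.5, 0.6, 9.1]
grip_width: -0.0001
```

servo_tool(rows=[0,0,0,-0.0005,0,0,0,0,0,0,-0.0005,0,0,0,0,0,0,0,0,0,0])

```text
time_s: 6.47
position: [0.586, -0.2106, 0.0677]
tool_rot: [[-0.971, 0.001, 0.238], [-0.238, -0.001, -0.971], [-0.001, -1.0, 0.001]]
ft_force: [-2.0, 0.7, 9.5]
grip_width: 0.0004
```

servo_tool(rows=[0,0,0,-0.0005,0,0,0,0,0,0,-0.0005,0,0,0,0,0,0,0,0,0,0])

```text
time_s: 6.72
position: [0.586, -0.2105, 0.0667]
tool_rot: [[-0.971, 0.001, 0.238], [-0.238, -0.001, -0.971], [-0.001, -1.0, 0.001]]
ft_force: [-2.3, 1.8, 8.1]
grip_width: -0.0
```

servo_tool(rows=[0,0,0,-0.0005,0,0,0,0,0,0,-0.0005,0,0,0,0,0,0,0,0,0,0])

```text
time_s: 6.97
position: [0.586, -0.2105, 0.0657]
tool_rot: [[-0.971, 0.001, 0.238], [-0.238, -0.001, -0.971], [-0.001, -1.0, 0.001]]
ft_force: [-2.2, 1.8, 9.6]
grip_width: -0.0001
```

servo_tool(rows=[0,0,0,-0.0005,0,0,0,0,0,0,-0.0005,0,0,0,0,0,0,0,0,0,0])

```text
time_s: 7.22
position: [0.5859, -0.2105, 0.0651]
tool_rot: [[-0.971, 0.001, 0.238], [-0.238, -0.001, -0.971], [-0.001, -1.0, 0.001]]
ft_force: [-4.3, 2.2, 13.1]
grip_width: 0.0
```

servo_tool(rows=[0,0,0,-0.0005,0,0,0,0,0,0,-0.0005,0,0,0,0,0,0,0,0,0,0])

```text
time_s: 7.47
position: [0.5858, -0.2105, 0.065]
tool_rot: [[-0.971, 0.002, 0.238], [-0.238, -0.001, -0.971], [-0.001, -1.0, 0.002]]
ft_force: [-7.0, 2.9, 19.5]
grip_width: 0.0003
```

It bottomed at 0.065 m and the force is climbing. One more firm push to make sure, then I'll lift off.

servo_tool(rows=[0,0,0,-0.001,0,0,0,0,0,0,0,0,0,0,0,0,0,0,0,0,0])

```text
time_s: 7.72
position: [0.5859, -0.2105, 0.065]
tool_rot: [[-0.971, 0.002, 0.238], [-0.238, -0.002, -0.971], [-0.002, -1.0, 0.002]]
ft_force: [-9.2, 4.9, 27.3]
grip_width: 0.0
```

servo_tool(rows=[0,0,0,0.003,0,0,0,0,0,0,0.005,0,0,0,0,0,0,0.03,0,0,0,0,-0.02,-0.005,0.03,0,0,0,0,-0.03,-0.007,0.02,0,0,0,0,-0.02,-0.005,0,0,0,0,0,0,0,0,0,0,0,0,0,0,0,0,0,0])

```text
time_s: 8.38
position: [0.5153, -0.2277, 0.1497]
tool_rot: [[-0.972, 0.0, 0.237], [-0.237, -0.0, -0.972], [-0.0, -1.0, 0.0]]
ft_force: [0.2, -0.4, -0.2]
grip_width: -0.0004
```

```bash
python3 - <<'E'
from rig import env
import cv2,numpy as np
s=env.observe(); print(s["time_s"],s["position"],s["ft_force"])
cv2.imwrite("pics/w4.png",env.get_image("wrist")[:,:,::-1])
a=env.get_image("scene")[:,:,::-1][120:300,180:420]
cv2.imwrite("pics/s4.png",cv2.resize(a,None,fx=3.3,fy=3.3,interpolation=cv2.INTER_CUBIC))
E
```

```text
8.3833 [ 0.51530949 -0.22766988  0.14970455] [ 0.15585092 -0.38152585 -0.21902958]
```

View pics/w4.png

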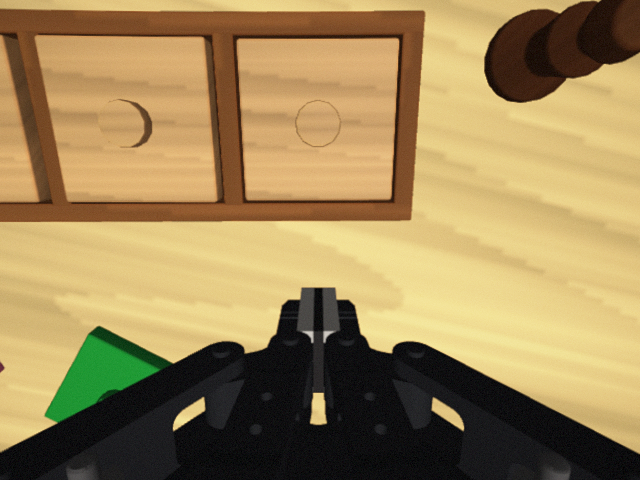

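View pics/s4.png

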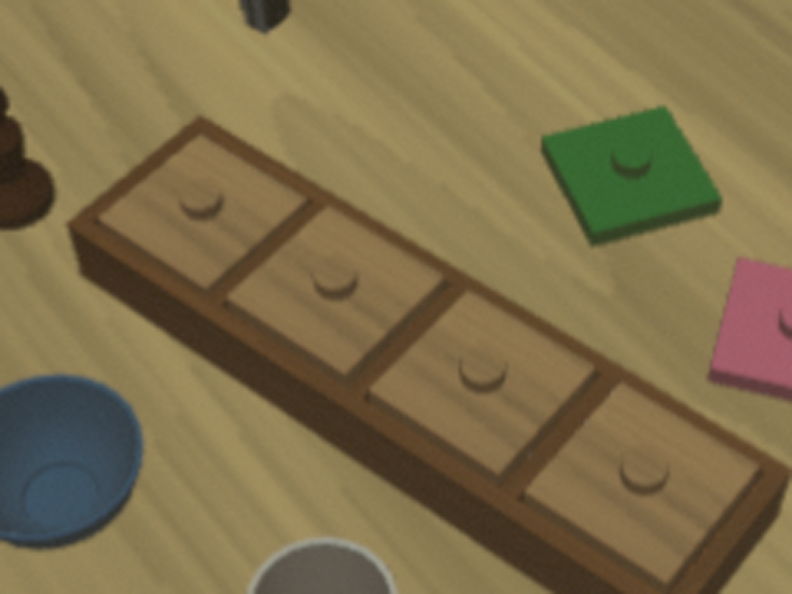

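Cover 4 (wrist-view knob at (318,123)) now lies level and lower than its neighbours, with the thinner visible edge showing in both views. The arm is clear of everything, so I'm handing the job in.

```bash
python3 -c "
from rig import env
print(env.close_job())"
```

```text
the job is handed in; nothing more can be done
None
```

Cover 4, the rightmost, was the unseated one. It is now pressed fully home and lies level, and I handed the job in at about 8.5 s.

- **Finding it:** I tried cover 4 first, pressing lightly near the side towards the robot. That side sank at about 1–3 N and then met its ledge at about 7 N. The wrist view showed it tipped, and it came back level on release. Because the first cover I tried rocked, I did not press the other three.
- **Seating it:** I pressed on its knob. It gave way at about 9 N by the wrist reading (the task said about 11 N), with the finger going from 70 to 65 mm. It then held firm up to 27 N.
- **Last checks:** With the finger clear and no force on the wrist, the wrist and scene views show cover 4 level and lower than its neighbours. The arm did not touch the mug, jar, figurine, bowl or look-alikes.
- **Disagreement:** The top and scene cameras put the chest about 6 mm apart in y. I settled it with a wrist-camera measurement, and the finger landed on the knob.

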